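# Load a turned blank into the spring feeder

## Robot

A 6-joint arm with a two-finger parallel gripper is mounted at the origin on the work surface. World frame = base frame: x ahead of the robot, y to its left, z up, the work surface at z = 0. Lengths are in mm, angles in rad, forces in N, time in s.
With the tool pointing down it reaches from about 350 to 975 mm from the base axis. Payload 4.9 kg.
Tool frame: the origin (TCP) lies midway between the tips of the shut fingers; the grasp point (between the pads) lies 19 mm behind it (manip.grasp_offset is the distance from the TCP to the grasp point, in mm); z points along the fingers, x is the direction in which the jaws open and shut, and the axes are right-handed (so a half turn about z gives the same grasp; the last joint's range is limited). The gripper opens to 85 mm and grips with 20 to 120 N. Pads are 22 mm wide; open, the fingers measure 114 mm over their backs; the gripper's body (76 mm by 85 mm) begins 54 mm behind the grasp point. The pads swing forward as they close: fully open they stand 13 mm farther back than shut.
Start: joints at [1.068, 0.053, 1.613, -0, 1.476, -0.119], TCP at [234.018, 579.515, 231.304] pointing down, gripper open.
Joint ranges: [-3.01, 3.01], [-1.01, 2.22], [0.06, 2.58], [-1.02, 4.17], [0.09, 2.62], [-3.14, 3.14]. Speed limits (rad/s): [2.57, 2.57, 3.14, 3.14, 3.14, 3.14].

## Interface

Orientations are given as a unit quaternion [x, y, z, w].
In Python, from station import manip gives the robot as it stands.
- The arm moves only by the shell command python3 -m pendant 'ROWS' [FORCE]. ROWS is JSON, a list of rows, each a list of 7 numbers: the gripper command: -1 is fully open, 1 is shut, values between are in proportion, then the shift along the tool's x, y, z in m, then the turn, a rotation vector about the tool's x, y, z in rad. A call has 1 to 5 rows; each row shifts and turns the commanded pose from where the row before left it, along the tool's axes as they then stand; what a row does not reach is not made up. A row lasts 1/10 s, in which the tool goes at most 50 mm and 8.59 degrees, less where a joint would pass 70% of its speed; a pose out of reach is approached as far as the arm can. A call is refused whole if a number of a shift passes 0.05 or a number of a turn 0.15, either way. A call with a gripper value outside its range is refused whole. The fingers move at their own pace and stop on an object; FORCE is the grip in N (left out, the last holds). Time passes only in rows, so rows that do not move let the fingers close. It gives the time, the measured TCP pose, the force and the opening at its end, in the units of the state.
- manip.observe(): the state, without advancing time (a new reading comes with each control period).
- manip.camera(name): name is "scene" or "top" or "wrist"; returns (picture, depth): 480x640x3 uint8, red, green, blue; 480x640 float32, mm along the optical axis (not along the pixel's ray), 0 where there is no reading.
- manip.get_calibration(name): a dict with "fx", "fy", "cx", "cy" (pixels), "world_from_camera" (4x4, takes a point from camera to world coordinates). Camera axes: x right, y up, looking along -z (the intrinsics and any distortion apply to the point x, -y, -z); pixel columns grow to the right and rows downward; lengths in mm; the calibration is good to about 2 mm. A picture is of the moment at which its call begins: read the wrist's pose just before it. get_calibration takes no time and is no camera call; for the wrist camera it gives the pose at the moment of the call.
- manip.finish_job(): hands the job in, once; it reports no verdict.
Trained networks look in the newest picture that a camera, given by its name, has taken for a name from the list of things; names that differ only in an ending like _2 or _b are one class to them, and where a whole thing is asked for, a point or a joint stands for the part that bears it (a point fixed in the world has none). Each returns a list of dicts, best first, with "confidence" (0 to 1); they miss things now and then, are a little off and sometimes report something else, mostly with a low value. They report only what shows in the picture. A call takes as long as a camera call. They do not tell look-alikes from the thing itself.
- manip.spot_in(target, camera): "centre" ([x, y, z] in mm, in world coordinates, good to about 4 mm: the middle of the surface that is visible of it).
The state is a dict: "clock": time; "joint_pos": joint angles; "joint_velocities": joint speeds; "joint_torque": joint torques, N m; "position": TCP position; "orientation": TCP orientation; "contact_force": force on the tool from outside, world axes, zero at the start; "moment": the same for the moment, N m; "opening": opening from 0.0 (shut) to 1.0 (fully open).
Only numpy, scipy, OpenCV 4.12 (cv2) and the standard library are available. Lean on these libraries where they do the work, as an engineer would, in place of code of your own. Each camera call takes 0.05 s, during which the arm holds its last target. There are 200 camera calls.

## Task

Take the round-flanged turned maple blank and press it, spigot up, down into the spring-loaded feeder until both side latches have snapped over its flange and hold it down. Then let go and leave it sitting there, upright.

Things in the scene. Friction and masses are not known exactly. Their poses are not given: they have to be found in the camera images.
- blank_center (a point): Maple blank to load: round flange 80 mm across, 16 thick (under-edge bevelled 6 mm), under a round spigot 24 mm across, 70 long. Stands spigot up; 55-115 g. Point on its axis half-way up, 43 mm above its underside; z up the spigot. Grip the spigot's upper half. Not wanted: the one with a square 72 mm flange, the plain 36 x 70 mm cylinder; a screwdriver lies near.
- feeder: Feeder fixed on the bench: round aluminium base 160 mm across, four upright steel guide rods round a column 98 mm in clear diameter, bent out at the top to a mouth about 128 mm wide; rod tops 113 mm above the bench. Origin on the column's axis at bench height, z up. Grey latch housings 99 mm high stand at its +y and -y sides, within 82 mm of the axis.
- feeder_latch (a point): Point on the column's axis, level with the flat underside of the two steel latches, 70 mm above the bench. They slide aside on light springs as the flange passes their sloping tops (from 97 mm high), then snap 12 mm over its rim. Holding the spigot, push the flange's top 4 to 12 mm below this level, then let go: it springs up to the latches, its underside 54 mm above the bench.
- follower (a joint): Black disc, 52 mm across, in the column under the blank, on a spring: metres pressed down. 0: free, its top 84 mm above the bench; about 0.030 with a blank latched; 0.044 bottom stop. The spring resists with 3 N at first, rising to 9 N where the blank is latched, 12 N at the stop; with the latches the whole push stays under about 15 N.
There are look-alikes about, which are no part of the job. Several things have the shape of the feeder; the one meant has the colours described above.

How it is judged (in metres and radians):
At the end, for the whole second after the job is handed in: The round-flanged blank stands spigot up (within 10 degrees) in the feeder's column, its centre within 12 mm of the column's axis and 88 to 101 mm above the feeder's underside, with the follower held down by more than 24 mm and not rising: the latches hold it (z of blank_center in the frame of feeder between 0.088 and 0.101 m and horizontal distance between blank_center and feeder below 0.012 m and angle between blank_center's own z axis and vertical below 0.17 rad and value of joint follower above 0.024 m and not (velocity of joint follower above 0.01 m/s)); the robot touches nothing.
It also fails if it takes over 38 s, if anything falls off the work surface, if the arm or the gripper's body presses on something with over 40 N, if the wrist force passes 120 N, or if a joint passes its speed limit or range.

## Working session

There is one attempt and no reset: what is moved stays moved. The work goes in short steps, Python scripts to look and compute and a shell command to move; the robot and the scene stay as the last step left them, time stands still between calls to the robot, and variables do not carry over. Pictures are saved under pics/ and viewed, about 8 in all and at most 12, crops included, and the job is handed in when it is done.

```bash
mkdir -p pics; cat > h.py <<'E'
import numpy as np, cv2
from station import manip
def snap(n,f):
    c=manip.get_calibration(n); im,d=manip.camera(n)
    cv2.imwrite(f'pics/{f}.png',cv2.cvtColor(im,cv2.COLOR_RGB2BGR)); np.savez(f'pics/{f}.npz',im=im,d=d,T=c['world_from_camera'],k=[c['fx'],c['fy'],c['cx'],c['cy']])
    return im,d,c
def load(f):
    z=np.load(f'pics/{f}.npz'); return z['im'],cloud(z['d'],z['T'],z['k'])
def cloud(d,T,k):
    fx,fy,cx,cy=k; v,u=np.mgrid[:480,:640]; T=np.array(T)
    P=np.stack([(u-cx)/fx*d,-(v-cy)/fy*d,-d],-1)
    W=P@T[:3,:3].T+T[:3,3]; W[d<=0]=np.nan; return W
E
python3 - <<'E'
from h import *
o=manip.observe(); print(o)
snap('top','t0')
for t in ['blank_center','feeder','feeder_latch','follower']:
    print(t,[(np.round(r['centre']),round(r['confidence'],2)) for r in manip.spot_in(t,'top')])
snap('scene','s0')
for t in ['blank_center','feeder']:
    print(t,[(np.round(r['centre']),round(r['confidence'],2)) for r in manip.spot_in(t,'scene')])
for n in ['top','scene']:
    c=manip.get_calibration(n);print(c.keys(),np.round(c['world_from_camera'],2).tolist(),c['fx'])
E
```

```text
{'clock': 0.0, 'joint_pos': array([ 1.06802553e+00,  5.33487925e-02,  1.61428675e+00,  8.66220347e-06,
        1.47601941e+00, -1.19012609e-01]), 'joint_velocities': array([ 0.00017353, -0.0004174 , -0.00094484,  0.00043984, -0.00118829,
        0.00016038]), 'joint_torque': array([-9.18812248e-05, -3.93663812e+01, -3.70175922e+01, -1.09520799e-04,
        6.87463616e-03, -3.19847445e-06]), 'position': array([233.70634523, 578.98664575, 230.07236176]), 'orientation': array([ 8.28977456e-01,  5.59281069e-01, -9.19193633e-04,  4.67295445e-04]), 'contact_force': array([0.21828376, 0.81603699, 1.16032793]), 'moment': array([ 0.00986405, -0.06305309,  0.01531839]), 'opening': 1.0032234142579823}
blank_center [(array([462., 164.,  17.]), 0.56)]
feeder [(array([669., 180.,  11.]), 0.62), (array([405.,  10.,  14.]), 0.61), (array([ 728., -271.,   14.]), 0.6)]
feeder_latch [(array([ 728., -276.,   14.]), 0.84), (array([670., 182.,  14.]), 0.66), (array([403.,   8.,  18.]), 0.59)]
follower [(array([402.,   8.,  86.]), 0.76), (array([676., 190.,  86.]), 0.74), (array([ 727., -284.,   84.]), 0.74)]
blank_center [(array([472., 162.,  21.]), 0.89), (array([698., 176.,  14.]), 0.51)]
feeder [(array([696., 175.,  11.]), 0.87), (array([ 746., -271.,   16.]), 0.72), (array([420.,   0.,  24.]), 0.57)]
dict_keys(['fx', 'fy', 'cx', 'cy', 'world_from_camera']) [[-0.03, 0.99, -0.12, 482.68], [-1.0, -0.02, 0.04, -56.16], [0.04, 0.12, 0.99, 891.07], [0.0, 0.0, 0.0, 1.0]] 499.91662005673476
dict_keys(['fx', 'fy', 'cx', 'cy', 'world_from_camera']) [[-0.11, -0.66, 0.74, 1113.47], [0.99, -0.06, 0.09, -27.15], [-0.02, 0.75, 0.66, 559.61], [0.0, 0.0, 0.0, 1.0]] 435.51026395449435
```

View pics/t0.png

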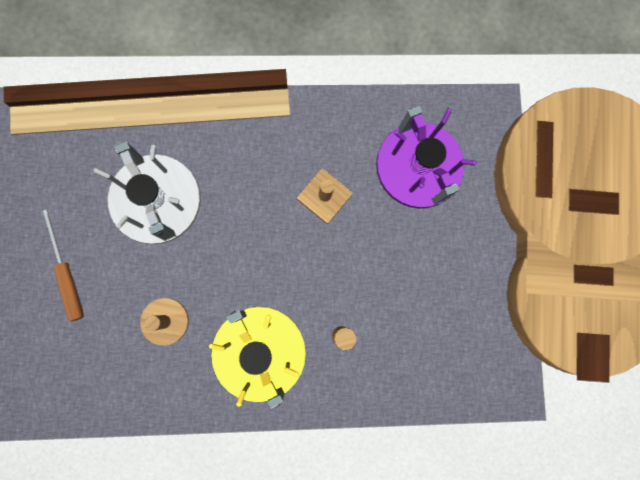

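View pics/s0.png

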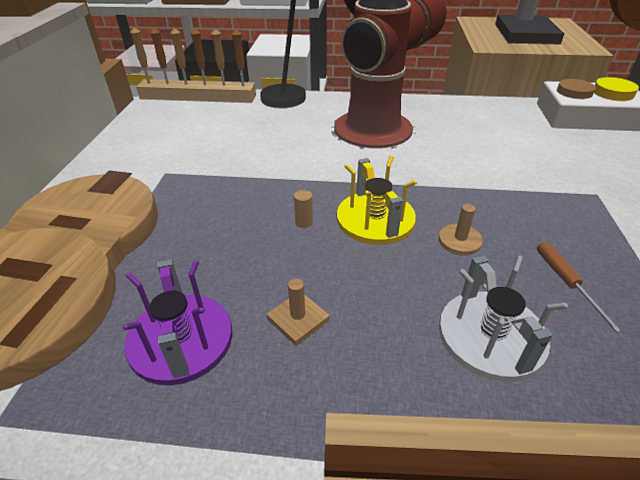

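Top view: the candidate blanks are the round flange (164,322), the square flange (325,195) and the plain cylinder (345,338). The feeder-shaped things are silver (153,198), yellow (258,355) and purple (421,165). I choose the round-flanged blank and the silver feeder.

```bash
cat > m.py <<'E'
from h import *
from scipy.optimize import least_squares
def circ(P,r=None):
    f=lambda p:np.hypot(P[:,0]-p[0],P[:,1]-p[1])-(p[2] if r is None else r)
    s=least_squares(f,[*P.mean(0)[:2],40],loss='soft_l1'); return np.round(s.x,1)
def near(W,c,R,z0,z1):
    m=(np.hypot(W[...,0]-c[0],W[...,1]-c[1])<R)&(W[...,2]>z0)&(W[...,2]<z1); return m
def outline(W,m):
    P=W[m]; h=cv2.convexHull(P[:,:2].astype(np.float32))[:,0]; return h
E
python3 - <<'E'
from m import *
for f in ['t0','s0']:
    im,W=load(f)
    print(f,'bench z',np.nanmedian(W[near(W,(560,60),60,-20,20)][:,2]))
    B=(465,164)
    m=near(W,B,60,10,22);h=outline(W,m);print('flange n',m.sum(),'z',np.median(W[m][:,2]),cv2.minEnclosingCircle(h),circ(h))
    m=near(W,B,60,70,100);print('spigot top',m.sum(),W[m].mean(0) if m.any() else 0, cv2.minEnclosingCircle(outline(W,m)))
    for z in range(25,85,15):
        m=near(W,B,60,z,z+15);print(z,m.sum(),W[m].mean(0) if m.any() else 0)
    F=(680,185)
    dark=im.max(-1)<60
    m=near(W,F,60,70,100)&dark;h=outline(W,m);print('follower',m.sum(),np.median(W[m][:,2]),cv2.minEnclosingCircle(h),circ(h))
    m=near(W,F,110,5,25);h=outline(W,m);print('base',m.sum(),np.median(W[m][:,2]),cv2.minEnclosingCircle(h),circ(h))
    m=near(W,F,110,90,108); n,l,st,ce=cv2.connectedComponentsWithStats(m.astype(np.uint8))
    for i in range(1,n):
        if st[i,4]>8: print('hi',ce[i].round(),st[i,4],W[l==i].mean(0).round(1),W[l==i][:,2].max().round())
# close crop of choice
im,_=load('s0'); cv2.imwrite('pics/c0.png',cv2.cvtColor(cv2.resize(im[170:400,400:640],None,fx=2.5,fy=2.5),cv2.COLOR_RGB2BGR))
E
```

```text
t0 bench z 1.0130651209312873
flange n 1445 z 16.149719721625843 ((459.8205871582031, 171.39422607421875), 40.503944396972656) [459.9 171.1  39.8]
spigot top 208 [459.73146245 169.34702164  84.80853992] ((459.72589111328125, 170.57244873046875), 11.852465629577637)
25 32 [461.09259789 161.93867616  32.33563727]
40 37 [460.86134261 162.31052207  48.15114468]
55 36 [460.50639074 161.70656297  63.55698745]
70 74 [459.37402977 167.35093364  81.59610083]
follower 719 84.29655729715716 ((674.8492431640625, 190.1863555908203), 25.262371063232422) [674.7 190.3  24.4]
base 4363 15.122334829785927 ((681.8690185546875, 186.31980895996094), 107.65933990478516) [682.8 191.2 103.3]
hi [124. 154.] 275 [730.6 214.4  97.1] 102.0
hi [152. 155.] 57 [726.1 169.2 101.6] 108.0
hi [105. 175.] 59 [695.3 242.4 101. ] 108.0
hi [170. 199.] 28 [653.8 140.3 102.6] 107.0
hi [153. 222.] 269 [617.7 167.   97.4] 101.0
hi [124. 220.] 50 [622.6 211.4 101.8] 108.0
s0 bench z 1.2129220129675105
flange n 838 z 16.105972032617956 ((461.7855224609375, 167.04669189453125), 41.40681076049805) [462.  167.8  40.2]
spigot top 180 [466.21238654 166.88692717  81.67728871] ((462.2676086425781, 167.9033203125), 12.869930267333984)
25 82 [469.88441597 165.57080203  32.51599289]
40 92 [469.80221329 165.59366756  47.4698571 ]
55 90 [469.9226166  165.80456077  62.59126205]
70 102 [469.3956672  165.85302801  78.17610729]
follower 867 84.17897259258723 ((692.5687255859375, 194.18727111816406), 42.380611419677734) [677.5 189.7  26.5]
base 4724 15.197216330193214 ((677.3593139648438, 188.47364807128906), 80.2757568359375) [677.6 188.4  79.6]
hi [483. 267.] 309 [623.4 164.5  96.4] 101.0
hi [516. 268.] 88 [626.1 209.4 100.7] 108.0
hi [468. 280.] 78 [657.7 135.9 100.8] 108.0
hi [552. 308.] 99 [700.  240.1 100.9] 108.0
hi [537. 330.] 419 [736.6 212.1  96.7] 101.0
hi [499. 321.] 17 [728.5 166.1  98.1] 108.0
```

View pics/c0.png

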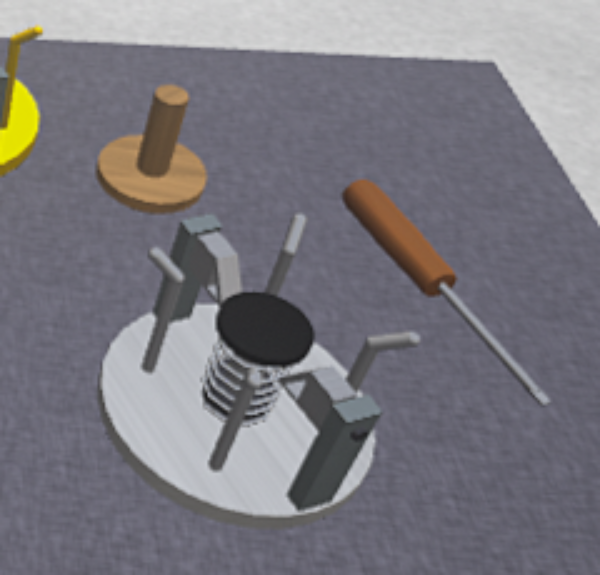

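The crop shows the round-flanged blank (150,165 in the crop) and the aluminium feeder with grey housings, so the choice is confirmed. The jaws should open along the feeder's x axis (world 112.7°), which is clear of the housings. I turn first.

```bash
python3 -m pendant '[[-1,0,0,0,0,0,-0.149],[-1,0,0,0,0,0,-0.149],[-1,0,0,0,0,0,-0.149],[-1,0,0,0,0,0,-0.149],[-1,0,0,0,0,0,-0.149]]' 40
python3 -m pendant '[[-1,-0.046,0.005,0,0,0,-0.035],[-1,-0.046,0.005,0,0,0,0],[-1,-0.046,0.005,0,0,0,0],[-1,-0.046,0.005,0,0,0,0],[-1,-0.046,0.005,0,0,0,0]]'
python3 -m pendant '[[-1,-0.046,0.005,0,0,0,0],[-1,-0.046,0.005,0,0,0,0],[-1,-0.046,0.005,0,0,0,0],[-1,0,0,0,0,0,0]]'
cat > go.py <<'E'
from h import *
from scipy.spatial.transform import Rotation as R
def delta(p):  # world target TCP -> tool-frame shift (m)
    o=manip.observe(); Q=R.from_quat(o['orientation']); M=Q.as_matrix()
    print('clock',o['clock'],'tcp',o['position'].round(1),'yaw',np.degrees(np.arctan2(M[1,0],M[0,0])).round(1),'z',M[:,2].round(3),'open',round(o['opening'],3),'F',o['contact_force'].round(1),'q',o['joint_pos'].round(2))
    print('shift',(M.T@(np.array(p)-o['position'])/1000).round(4))
E
python3 - <<'E'
from go import *; from m import *
delta([461,169.5,230])
im,d,c=snap('wrist','w0'); _,W=load('w0')
B=(461,169.5)
print(np.array(c['world_from_camera']).round(2).tolist())
m=near(W,B,60,10,22)
if m.any(): h=outline(W,m);print('flange n',m.sum(),np.median(W[m][:,2]),cv2.minEnclosingCircle(h),circ(h))
m=near(W,B,60,80,100)
if m.any(): h=outline(W,m);print('top',m.sum(),np.median(W[m][:,2]),cv2.minEnclosingCircle(h),circ(h))
E
```

```text
clock: 0.9
position: [234.0, 579.5, 231.3]
orientation: [0.566, 0.824, 0.0, 0.0]
contact_force: [-0.2, -0.7, 0.1]
opening: 1.0
clock: 1.4
position: [344.9, 374.7, 231.5]
orientation: [0.554, 0.833, 0.0, 0.0]
contact_force: [0.4, -0.5, 1.2]
opening: 0.998
clock: 1.8
position: [413.6, 250.8, 231.6]
orientation: [0.557, 0.83, -0.0, 0.001]
contact_force: [-0.7, -0.1, 0.3]
opening: 0.997
clock 1.8 tcp [413.6 250.8 231.6] yaw 112.3 z [ 0.001 -0.001 -1.   ] open 0.997 F [-0.7 -0.1  0.3] q [ 0.39 -0.3   1.93 -0.    1.51 -1.57]
shift [-0.0932  0.013   0.0018]
[[-0.38, -0.88, -0.28, 341.88], [0.93, -0.36, -0.11, 222.78], [-0.0, -0.3, 0.95, 375.56], [0.0, 0.0, 0.0, 1.0]]
flange n 4436 17.389911009110534 ((460.6343078613281, 171.75311279296875), 40.42301559448242) [460.2 171.7  39.8]
top 807 87.2245607260611 ((459.93194580078125, 171.69151306152344), 11.984770774841309) [459.9 171.8  11.7]
```

View pics/w0.png

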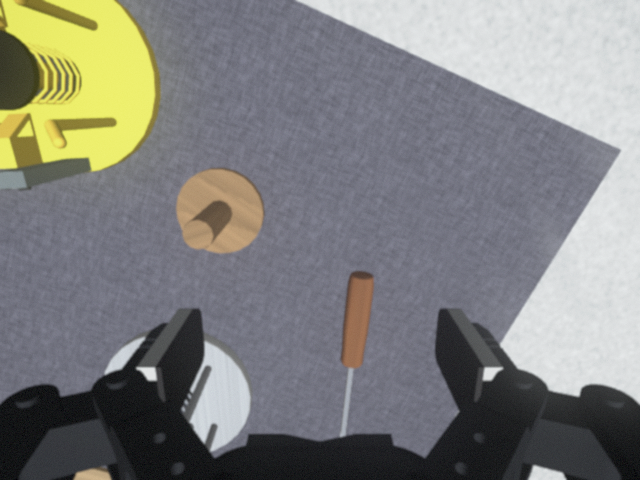

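The wrist view shows the blank's flange at (220,210), at (460,171.7) mm. That agrees with the other cameras to about 2 mm. I move above it.

```bash
python3 -m pendant '[[-1,-0.046,0.0064,0,0,0,0],[-1,-0.046,0.0064,0.03,0,0,0],[-1,0,0,0.04,0,0,0],[-1,0,0,0.03,0,0,0],[-1,0,0,0,0,0,0]]'
python3 - <<'E'
from go import *; from m import *
delta([460.3,170.7,53])
im,d,c=snap('wrist','w1'); _,W=load('w1')
B=(461,169.5)
m=near(W,B,60,80,100)
if m.any(): h=outline(W,m);print('top',m.sum(),np.median(W[m][:,2]),cv2.minEnclosingCircle(h),circ(h))
E
```

```text
clock: 2.35
position: [452.7, 178.6, 129.0]
orientation: [0.554, 0.833, -0.004, -0.004]
contact_force: [-1.0, -0.0, -1.0]
opening: 0.998
clock 2.35 tcp [452.7 178.6 129. ] yaw 112.7 z [-0.01  -0.002 -1.   ] open 0.998 F [-1. -0. -1.] q [ 0.22 -0.19  2.02  0.    1.32 -1.75]
shift [-0.0104  0.0047  0.076 ]
top 1727 87.26985130040367 ((460.1515808105469, 171.49267578125), 12.055380821228027) [460.  171.4  11.8]
```

```bash
python3 -m pendant '[[-1,0,0,0,0,0,0],[-1,0,0,0,0,0,0]]'; python3 -c "
from go import *
delta([460.2,171,54])"
```

```text
clock: 2.6
position: [457.9, 179.6, 136.8]
orientation: [0.554, 0.833, 0.002, 0.001]
contact_force: [0.2, 0.1, -0.0]
opening: 1.0
clock 2.6 tcp [457.9 179.6 136.8] yaw 112.8 z [ 0.004  0.001 -1.   ] open 1.0 F [ 0.2  0.1 -0. ] q [ 0.22 -0.2   2.01  0.    1.32 -1.75]
shift [-0.0088 -0.0016  0.0828]
```

```bash
python3 -m pendant '[[-1,-0.0088,-0.001,0.02,0,0,0],[-1,0,0,0.02,0,0,0],[-1,0,0,0.02,0,0,0],[-1,0,0,0.022,0,0,0],[-1,0,0,0,0,0,0]]'; python3 -m pendant '[[-1,0,0,0,0,0,0],[-1,0,0,0,0,0,0]]'; python3 -c "
from go import *
delta([460.2,171,54])"
```

```text
clock: 3.1
position: [457.7, 170.1, 50.9]
orientation: [0.554, 0.833, -0.001, -0.001]
contact_force: [-0.8, -1.3, -0.1]
opening: 1.0
clock: 3.3
position: [460.6, 170.6, 54.4]
orientation: [0.554, 0.833, 0.001, 0.001]
contact_force: [-0.4, 0.9, 0.6]
opening: 1.001
clock 3.3 tcp [460.6 170.6  54.4] yaw 112.7 z [ 0.004  0.001 -1.   ] open 1.001 F [-0.4  0.9  0.6] q [ 0.2  -0.09  2.07 -0.    1.16 -1.76]
shift [ 0.0005 -0.0002  0.0004]
```

```bash
python3 -m pendant '[[1,0,0,0,0,0,0],[1,0,0,0,0,0,0],[1,0,0,0,0,0,0],[1,0,0,0,0,0,0],[1,0,0,0,0,0,0]]' 50; python3 -m pendant '[[1,0,0,0,0,0,0],[1,0,0,0,0,0,0],[1,0,0,-0.02,0,0,0],[1,0,0,-0.03,0,0,0],[1,0,0,-0.04,0,0,0]]';  python3 -m pendant '[[1,0,0,-0.04,0,0,0],[1,0,0,-0.03,0,0,0],[1,0,0,0,0,0,0],[1,0,0,0,0,0,0],[1,0,0,0,0,0,0]]'; python3 - <<'E'
from go import *; from m import *
delta([675.5,191.5,214])
snap('wrist','w2'); im,W=load('w2')
F=(676,190)
dark=im.max(-1)<60
m=near(W,F,45,75,95)&dark
if m.any(): h=outline(W,m);print('follower',m.sum(),np.median(W[m][:,2]),cv2.minEnclosingCircle(h),circ(h))
snap('scene','s2'); im,W=load('s2')
print(manip.observe()['position'])
for a,b in [(30,60),(60,75),(70,90),(90,110),(150,180),(180,210),(210,240)]:
    m=near(W,(462,169),60,a,b); print(a,b,m.sum(),W[m].mean(0).round(1) if m.any() else '',W[m][:,2].max() if m.any() else '')
cv2.imwrite('pics/c2.png',cv2.cvtColor(np.hstack([load('w2')[0],im])[:, :],cv2.COLOR_RGB2BGR)[::1,::1]); i=cv2.imread('pics/c2.png'); cv2.imwrite('pics/c2.png',cv2.resize(i,(800,300),interpolation=cv2.INTER_AREA))
E
```

```text
clock: 3.8
position: [459.1, 170.1, 52.4]
orientation: [0.554, 0.832, 0.0, 0.0]
contact_force: [-0.6, 0.8, 2.5]
opening: 0.265
clock: 4.3
position: [457.1, 169.7, 140.6]
orientation: [0.554, 0.832, -0.002, -0.002]
contact_force: [0.8, 0.3, -0.4]
opening: 0.269
clock: 4.8
position: [457.9, 169.8, 210.0]
orientation: [0.554, 0.832, -0.001, -0.001]
contact_force: [-0.1, -0.3, -1.6]
opening: 0.265
clock 4.8 tcp [457.9 169.8 210. ] yaw 112.7 z [-0.003 -0.001 -1.   ] open 0.265 F [-0.1 -0.3 -1.6] q [ 0.2  -0.27  1.94 -0.    1.47 -1.76]
shift [-0.064   0.2091 -0.0048]
[457.89259865 169.82393232 209.78503939]
30 60 0  
60 75 0  
70 90 0  
90 110 0  
150 180 1094 [472.3 165.3 172.2] 179.7805140926436
180 210 252 [468.5 166.5 195. ] 209.84265960678687
210 240 507 [468.5 165.9 226.3] 239.909493568026
```

View pics/c2.png

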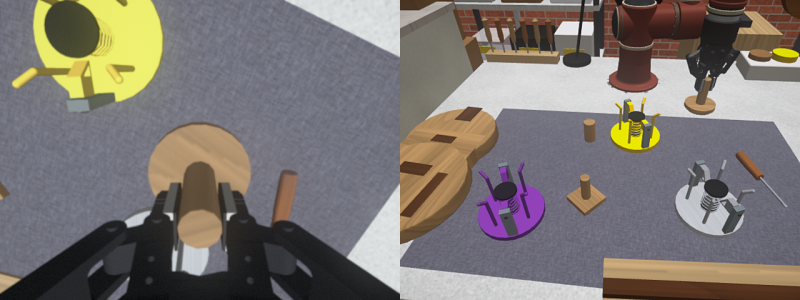

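Held: the wrist and scene pictures show the blank upright in the jaws. I carry it to above the feeder.

```bash
python3 -m pendant '[[1,-0.0065,0.021,0,0,0,0],[1,-0.0109,0.0348,0,0,0,0],[1,-0.0109,0.0348,0,0,0,0],[1,-0.0109,0.0348,0,0,0,0],[1,-0.0109,0.0348,0,0,0,0]]'; python3 -m pendant '[[1,-0.0087,0.028,0,0,0,0],[1,-0.0065,0.021,0,0,0,0],[1,0,0,0,0,0,0],[1,0,0,0,0,0,0],[1,0,0,0,0,0,0]]'; python3 - <<'E'
from go import *; from m import *
delta([676,190.3,210])
F=(676,190)
for n,f in [('scene','s3'),('top','t3')]:
    snap(n,f); im,W=load(f); print(f)
    brown=(im[...,0].astype(int)-im[...,2]>40)
    m=near(W,F,60,140,185)&brown; P=W[m]
    zt=np.median(P[:,2]); mm=m&(abs(W[...,2]-zt)<12); h=outline(W,mm); print('flange',m.sum(),zt,P[:,2].min(),P[:,2].max(),cv2.minEnclosingCircle(h),circ(h))
    m=near(W,F,110,5,25);h=outline(W,m);print('base',circ(h))
    m=near(W,F,110,90,108); n,l,st,ce=cv2.connectedComponentsWithStats(m.astype(np.uint8))
    for i in range(1,n):
        if st[i,4]>8: print('hi',ce[i].round(),st[i,4],W[l==i].mean(0).round(1))
i=np.hstack([load('s3')[0][100:400,400:640],load('t3')[0][60:360,0:300]]); cv2.imwrite('pics/c3.png',cv2.cvtColor(cv2.resize(i,None,fx=1.4,fy=1.4),cv2.COLOR_RGB2BGR))
E
```

```text
clock: 5.4
position: [626.8, 185.7, 209.9]
orientation: [0.554, 0.832, -0.001, -0.001]
contact_force: [0.1, 0.2, 0.3]
opening: 0.265
clock: 5.9
position: [676.1, 190.6, 211.2]
orientation: [0.554, 0.832, -0.001, -0.001]
contact_force: [0.3, 0.2, -0.4]
opening: 0.271
clock 5.9 tcp [676.1 190.6 211.2] yaw 112.7 z [-0.002 -0.    -1.   ] open 0.271 F [ 0.3  0.2 -0.4] q [ 0.17  0.24  1.43  0.    1.46 -1.8 ]
shift [-0.0002 -0.0002  0.0012]
s3
flange 1884 175.09339211972326 165.76336525877207 184.93608443322597 ((678.2214965820312, 189.03163146972656), 40.844181060791016) [678.5 189.3  40.1]
base [677.6 188.4  79.7]
hi [483. 266.] 307 [623.  164.3  96.4]
hi [468. 280.] 78 [657.8 136.1 100.7]
hi [552. 308.] 96 [699.9 239.9 100.8]
hi [537. 330.] 424 [736.6 212.   96.7]
hi [499. 322.] 18 [729.2 166.   98.5]
t3
flange 1475 175.51147750688926 167.91882007589322 182.93802516480878 ((675.9601440429688, 192.0081787109375), 40.32426071166992) [676.2 191.2  39.4]
base [671.3 189.2 104.4]
hi [152. 156.] 53 [725.4 169.6 101.1]
hi [170. 199.] 32 [653.4 139.8 102.9]
hi [153. 223.] 276 [617.6 166.9  97.1]
hi [124. 220.] 48 [622.4 211.2 102. ]
```

View pics/c3.png

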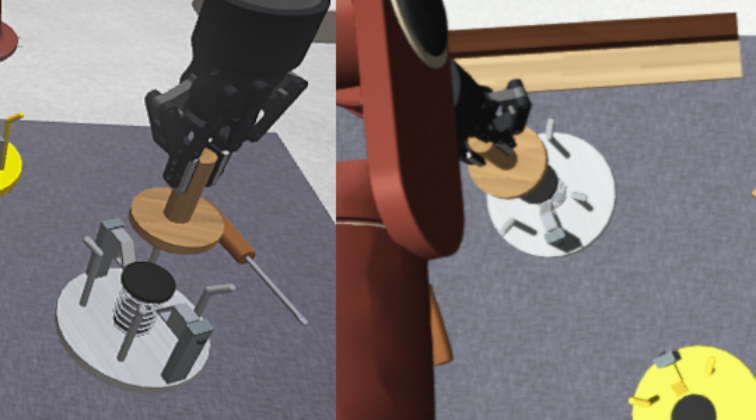

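The scene shows the blank hanging over the column, about 1 mm too far in both +x and +y. I correct that and start down.

```bash
python3 -m pendant '[[1,-0.0006,-0.0014,0.015,0,0,0],[1,0,0,0.02,0,0,0],[1,0,0,0.02,0,0,0],[1,0,0,0.014,0,0,0],[1,0,0,0,0,0,0]]'; python3 -m pendant '[[1,0,0,0,0,0,0],[1,0,0,0,0,0,0]]'; python3 -c "
from go import *
delta([675,189.5,98])"
```

```text
clock: 6.5
position: [673.9, 189.1, 139.3]
orientation: [0.554, 0.832, -0.002, -0.002]
contact_force: [-0.1, -0.1, -0.9]
opening: 0.267
clock: 6.7
position: [676.9, 189.6, 144.7]
orientation: [0.554, 0.832, 0.001, 0.001]
contact_force: [-0.4, 0.7, -1.2]
opening: 0.269
clock 6.7 tcp [676.9 189.6 144.7] yaw 112.7 z [ 0.002  0.    -1.   ] open 0.269 F [-0.4  0.7 -1.2] q [ 0.17  0.29  1.49 -0.    1.36 -1.8 ]
shift [ 0.0006 -0.0019  0.0467]
```

```bash
python3 -m pendant '[[1,0,-0.001,0.007,0,0,0],[1,0,0,0.007,0,0,0],[1,0,0,0.007,0,0,0],[1,0,0,0.005,0,0,0],[1,0,0,0,0,0,0]]'; python3 -m pendant '[[1,0,0,0.006,0,0,0],[1,0,0,0.006,0,0,0],[1,0,0,0.005,0,0,0],[1,0,0,0,0,0,0],[1,0,0,0,0,0,0]]';python3 -c "
from go import *
delta([675,189.5,98])"
```

```text
clock: 7.2
position: [676.5, 189.3, 118.4]
orientation: [0.554, 0.832, 0.001, 0.001]
contact_force: [1.5, 1.3, 4.2]
opening: 0.265
clock: 7.7
position: [676.8, 189.3, 102.8]
orientation: [0.554, 0.832, 0.001, 0.001]
contact_force: [-0.5, 0.2, 8.8]
opening: 0.27
clock 7.7 tcp [676.8 189.3 102.8] yaw 112.7 z [ 0.004  0.001 -1.   ] open 0.27 F [-0.5  0.2  8.8] q [ 0.17  0.33  1.52  0.    1.29 -1.8 ]
shift [ 0.0009 -0.0016  0.0048]
```

```bash
python3 -m pendant '[[1,0,0,0.003,0,0,0],[1,0,0,0.003,0,0,0],[1,0,0,0,0,0,0],[1,0,0,0,0,0,0]]';python3 - <<'E'
from go import *
from m import *
delta([675,189.5,98])
snap('scene','s4'); im,W=load('s4')
brown=(im[...,0].astype(int)-im[...,2]>40); m=near(W,(677,188),45,20,90)&brown
print(m.sum(),np.percentile(W[m][:,2],[5,25,50,75,95]).round(1))
cv2.imwrite('pics/c4.png',cv2.cvtColor(cv2.resize(im[190:390,420:600],None,fx=3,fy=3),cv2.COLOR_RGB2BGR))
E
```

```text
clock: 8.1
position: [676.9, 189.3, 97.2]
orientation: [0.554, 0.832, 0.001, 0.001]
contact_force: [-1.2, -0.6, 10.3]
opening: 0.267
clock 8.1 tcp [676.9 189.3  97.2] yaw 112.7 z [ 0.004  0.001 -1.   ] open 0.267 F [-1.2 -0.6 10.3] q [ 0.17  0.33  1.52  0.    1.28 -1.8 ]
shift [ 0.0009 -0.0016 -0.0008]
1333 [58.9 60.5 61.3 62.  76.9]
```

View pics/c4.png

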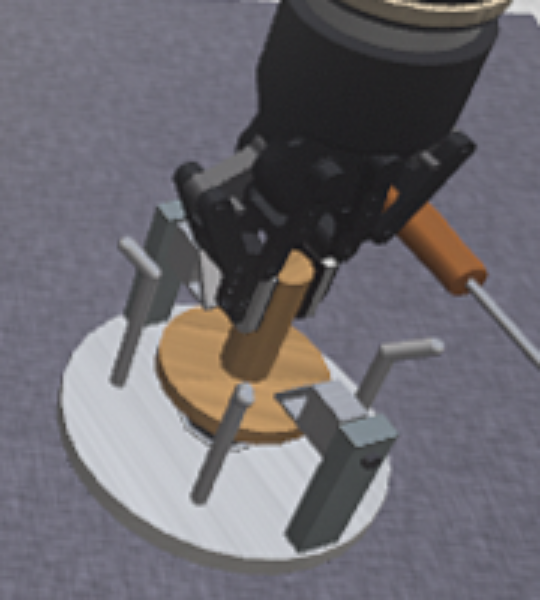

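The crop shows the flange (245,380) under both latches, with its top about 61 mm up, 9 mm below latch level. I ease up to the latches, release and withdraw.

```bash
python3 -m pendant '[[1,0,0,-0.003,0,0,0],[1,0,0,-0.003,0,0,0],[1,0,0,0,0,0,0],[-0.2,0,0,0,0,0,0],[-0.2,0,0,0,0,0,0]]';python3 -m pendant '[[-0.2,0,0,0,0,0,0],[-0.2,0,0,0,0,0,0],[-0.2,0,0,0,0,0,0]]';python3 -m pendant '[[-0.2,0,0,-0.01,0,0,0],[-0.2,0,0,-0.02,0,0,0],[-0.2,0,0,-0.03,0,0,0],[-0.2,0,0,-0.04,0,0,0],[-0.2,0,0,-0.03,0,0,0]]'; python3 -m pendant '[[-0.2,0,0,0,0,0,0],[-0.2,0,0,0,0,0,0]]'
python3 - <<'E'
from go import *
from m import *
delta([675,189.5,98])
snap('scene','s5'); im,W=load('s5')
brown=(im[...,0].astype(int)-im[...,2]>40); m=near(W,(677,188),45,20,150)&brown
f=m&(W[...,2]<76); t=m&(W[...,2]>120)
print(m.sum(),'flange z',np.percentile(W[f][:,2],[5,50,95]).round(1),circ(outline(W,f)),'top',np.percentile(W[m][:,2],98).round(1),circ(outline(W,t)))
cv2.imwrite('pics/c5.png',cv2.cvtColor(cv2.resize(im[130:390,420:600],None,fx=2.2,fy=2.2),cv2.COLOR_RGB2BGR))
E
```

```text
clock: 8.65
position: [674.9, 189.1, 99.6]
orientation: [0.554, 0.832, -0.0, -0.0]
contact_force: [-0.4, -1.0, -0.6]
opening: 0.589
clock: 8.95
position: [674.9, 189.1, 99.5]
orientation: [0.554, 0.832, -0.0, -0.0]
contact_force: [0.1, -0.4, -0.0]
opening: 0.6
clock: 9.45
position: [675.8, 189.2, 233.8]
orientation: [0.554, 0.832, 0.001, 0.001]
contact_force: [1.1, 0.4, 1.1]
opening: 0.602
clock: 9.65
position: [675.9, 189.2, 232.1]
orientation: [0.554, 0.832, 0.001, 0.001]
contact_force: [1.1, 0.3, -0.9]
opening: 0.6
clock 9.65 tcp [675.9 189.2 232.1] yaw 112.7 z [ 0.003  0.    -1.   ] open 0.6 F [ 1.1  0.3 -0.9] q [ 0.17  0.23  1.42 -0.    1.49 -1.8 ]
shift [ 0.0007 -0.0011  0.1341]
1617 flange z [68.6 70.3 71.9] [679.4 187.9  39.8] top 140.8 [679.7 188.   11.3]
```

View pics/c5.png

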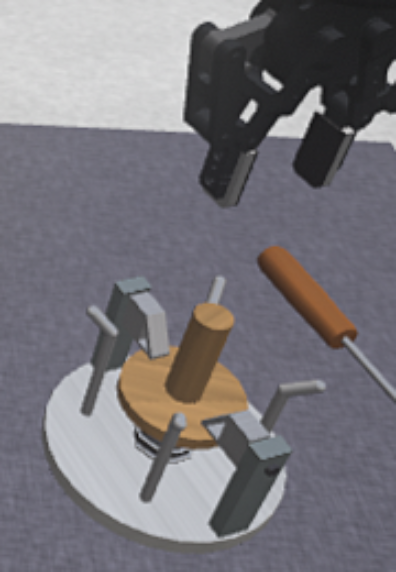

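The blank is latched and upright at (185,390) in the crop. Its flange top is at 70.3 mm and its axis is about 2 mm off the column's. The gripper is clear.

```bash
python3 -c "
from station import manip
print(manip.finish_job())"
```

```text
the job is handed in; nothing more can be done
None
```

The round-flanged maple blank is latched in the aluminium feeder, spigot up, and the job is handed in. No verdict was reported.

**What I did:** I gripped the spigot's upper half and carried the blank over the feeder with the jaws opening between the housings. I pressed the flange top to about 61 mm, 9 mm below the latches, with about 10 N at the wrist. Then I eased up, let go and withdrew straight up. The clock read about 9.7 s at hand-in.

**Last checks:**
- **Height:** the flange top measured 70.3 mm, level with the latch undersides, and the spigot top about 141 mm. That puts the blank's centre at about 97 mm, inside the 88–101 mm band.
- **Position and tilt:** the axis was about 2 mm from the column's axis. The spigot and flange centres agreed to 0.3 mm, so it stands upright.
- **Latches and robot:** the picture shows both latches over the flange. The gripper was open, about 90 mm above the spigot.

**Not checked directly:** the follower's travel. I took it from the blank's height, which implies about 30 mm.

**Disagreement:** the cameras differed by about 2–3 mm in absolute position, so I used relative positions from the same camera for the final alignment.

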